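# Seat a splined die in the photo-magnet press and hold it down

## Robot

A 6-joint arm with a two-finger parallel gripper is mounted at the origin on the work surface. World frame = base frame: x ahead of the robot, y to its left, z up, the work surface at z = 0. Lengths are in mm, angles in degrees, forces in N, time in s.
With the tool pointing down it reaches from about 300 to 850 mm from the base axis. Payload 4.2 kg.
Tool frame: the origin (TCP) lies between the finger pads; the fingertips stand 14 mm ahead of it and the grasp point (between the pads) lies 5 mm behind it; z points along the fingers, y is the direction in which the jaws open and shut (so a half turn about z gives the same grasp; the last joint's range is limited). The gripper opens to 91 mm and grips with 3 to 60 N. Pads are 32 mm wide; open, the fingers measure 118 mm over their backs; the gripper's body (76 mm by 178 mm) begins 60 mm behind the grasp point.
Start: joints at [-76.203, 18.312, 89.639, -0, 72.044, -1.146], TCP at [148.268, -555.57, 227.976] pointing down, gripper open.
Joint ranges: [-177.97, 177.97], [-48.28, 115.42], [12.27, 149.76], [-77.06, 257.06], [2.81, 150.46], [-146.56, 146.56]. Speed limits (degrees/s): [147.25, 147.25, 180, 180, 180, 180].

## Interface

Orientations are given as a 3x3 rotation matrix whose columns are the frame's x, y, z axes.
In Python, from plant import arm gives the robot as it stands.
- The arm moves only by the tool jog_arm, never from a script. Its arguments are lists of equal length, an entry for each row: "gripper": the finger opening in cm, from 0 to 9.12; "translation": the shift along the world's x, y, z in cm, a list of three; "spin": the turn about the world's z in rad. A call has 1 to 10 rows; each row is the pose to reach, as a shift and turn from the pose commanded when the call began; what a row does not reach only later rows make up. A row lasts 1/8 s, in which the tool goes at most 62.5 mm and 10.7 degrees, less where a joint would pass 70% of its speed; a pose out of reach is approached as far as the arm can. A call with a gripper value outside its range is refused whole. The fingers move at their own pace and stop on an object; "grip_force" is the grip in N (left out, the last holds). Time passes only in rows, so rows that repeat a pose let the fingers close. It gives the time, the measured TCP pose, the force and the opening at its end, in the units of the state.
- arm.sense(): the state, without advancing time (a new reading comes with each control period).
- arm.read_camera(name): name is "scene" or "top" or "wrist"; returns a dict with "color" (420x560x3 uint8, red, green, blue), "z_map" (420x560 float32, mm along the optical axis (not along the pixel's ray), 0 where there is no reading), "mtx" (3x3 intrinsics, pixels), "cam_to_world" (4x4, takes a point from camera to world coordinates); the wrist camera has in their place "T_tool_cam" (4x4, takes a point from camera to tool coordinates, whose origin is the TCP and whose axes are the flange's). Camera axes: x right, y down, z forward; pixel columns grow to the right and rows downward; lengths in mm; the calibration is good to about 2 mm. A picture is of the moment at which its call begins: read the wrist's pose just before it.
- arm.job_done(): hands the job in, once; it reports no verdict.
The state is a dict: "time_s": time; "q": joint angles; "joint_vel": joint speeds; "joint_torque": joint torques, N m; "position": TCP position; "tool_rot": TCP orientation; "force": force on the tool from outside, world axes, zero at the start; "wrist_torque": the same for the moment, N m; "finger_gap": opening from 0.0 (shut) to 1.0 (fully open).
Only numpy, scipy, OpenCV 4.12 (cv2) and the standard library are available. Lean on these libraries where they do the work, as an engineer would, in place of code of your own. Each camera call takes 0.05 s, during which the arm holds its last target. There are 200 camera calls.

## Task

Lift the square, red-topped die out of the die tray, turn it until the four splines on its stem mesh with the keyways of the press's socket, and slide it fully home, down against the spring ejector until its collar lies on the socket. Finish while still gripping it and pressing it down, so that a colleague could lock it: do not let go. Leave the other two dies and the two photo tiles where they are.

Things in the scene. Friction and masses are not known exactly. Their poses are not given: they have to be found in the camera images.
- die_grip (a point): Centre of the head of the loose target die (0.2 to 0.42 kg), upright in one of the tray's wells, turned any way. Head: aluminium, 36 x 36 mm square, 44 mm tall, red top with a small silver square; this point is 22 mm below its top. Under the head a steel collar, 48 mm across, 8 mm thick, its underside 30 mm below this point, then the splined stem. z up along the die; x and y square to the flats.
- die_tip (a point): Lower end of the same die's stem, 68 mm below the head's centre, 38 mm below the collar's underside. Stem: round core 14.5 mm across with four splines 9.5 mm wide, reaching 15 mm from the axis along +x, -x, +y, -y of the die, so each faces the same way as a flat of the head. Splines start 12 mm above the tip; below them is a bare round tapered nose that enters the socket at any angle.
- socket_mouth (a point): Centre of the top face of the press's fixed steel socket, 64 x 64 mm, 68 mm above the desk; z up. Cross-shaped hole 50 mm deep: four keyways 12 mm wide reaching 16.5 mm from the axis along +x, -x, +y, -y, parallel to the block's sides. The die fits four ways, a quarter turn apart (play 1.2 mm, 4 degrees). Home: collar on this face. Splines out of line: collar stops 26 mm above it.
- ejector (a joint): Spring-loaded brass ejector, a 14 mm disc in the middle of the socket, its top 26 mm below the socket's top face at rest. Value in m, 0 at rest, growing as it is pushed down, end of travel 0.016. It pushes up with 8 N at 0 and 12.8 N at 0.012, its value with the die fully home; it lifts the die again if let go.
- press: The fixed press; origin on the desk straight below the socket's centre, z up. Gold base plate 120 mm wide (x), 12 mm thick, from y = +60 to -350 mm; its column (110 mm wide, 220 mm high, red lever above reaching 430 mm) starts at y = -235 mm. The socket is turned on it by any angle.
- tray: Fixed grey die tray, 90 x 310 x 45 mm, origin at the centre of its underside, long side along its y. Three square wells 38 x 38 mm, 42 mm deep, at y = -100, 0 and +100 mm. A die stands upright with its collar on the tray's top face, 45 mm above the desk, and its stem loose in the well.
- round_die_grip (a point): Centre of the head of another die, a blue cylinder 36 mm in diameter and 44 mm tall, in another well. It has the same collar and stem as the square die. To be left alone in its well.
- hex_die_grip (a point): Centre of the head of another die, a brass hexagon 40 mm across its corners and 44 mm tall, in another well. It has the same collar and stem as the square die. To be left alone in its well.
- photo_sea: Loose finished photo tile, 54 x 54 x 6 mm, light blue and dark blue, flat on the mat; origin at the centre of its underside. To be left alone.
- photo_hill: Loose finished photo tile, 54 x 54 x 6 mm, pale grey and green, flat on the mat; origin at the centre of its underside. To be left alone.
Mind the look-alikes: they are no part of the job. Leave any turquoise look-alike of the part that bears die_grip alone.

How it is judged (in metres and radians):
On the way, in this order (a step that is already met when the one before it is completed fails the run):
1. the square die is lifted clear of its well in the gripper (height (world z) of die_grip above 0.12 m and contact force between the fingers and die above 1 N and contact force between die and tray below 0.1 N), for 0.1 s.
2. the splines have entered the keyways (z of die_grip in the frame of socket_mouth below 0.052 m and horizontal distance between die_grip and socket_mouth below 0.004 m and contact force between the fingers and die above 1 N), for 0.05 s.
At the end, for the whole second after the job is handed in: The square die is in the socket (axis within 4 mm, tilt under 4 degrees), collar within 2.5 mm of the top face, ejector down at least 9 mm, gripper still holding the die (over 2 N); the other dies and photo tiles within 20 mm of their starts (z of die_grip in the frame of socket_mouth below 0.0325 m and horizontal distance between die_grip and socket_mouth below 0.004 m and angle between die_grip's own z axis and vertical below 0.07 rad and value of joint ejector above 0.009 m and contact force between the fingers and die above 2 N and distance of each of round_die_grip, hex_die_grip, photo_sea, photo_hill from where it was at the start of the episode below 0.02 m); the arm keeps its last pose, push and grip.
It fails at once if the round blue die is disturbed (moved over 20 mm) (distance of round_die_grip from where it was at the start of the episode above 0.02 m).
It fails at once if the brass hexagonal die is disturbed (moved over 20 mm) (distance of hex_die_grip from where it was at the start of the episode above 0.02 m).
It fails at once if the sea photo tile is disturbed (moved over 20 mm) (distance of photo_sea from where it was at the start of the episode above 0.02 m).
It fails at once if the hill photo tile is disturbed (moved over 20 mm) (distance of photo_hill from where it was at the start of the episode above 0.02 m).
It also fails if it takes over 35 s, if anything falls off the work surface, if the arm or the gripper's body presses on something with over 40 N, if the wrist force passes 120 N, or if a joint passes its speed limit or range.

## Working session

There is one attempt and no reset: what is moved stays moved. The work goes in short steps, Python scripts to look and compute and a tool call to move; the robot and the scene stay as the last step left them, time stands still between calls to the robot, and variables do not carry over. Pictures are saved under pics/ and viewed, about 8 in all and at most 12, crops included, and the job is handed in when it is done.

Besides the shell and the picture viewer there is one more tool, called after "Emit:" as name(argument=value, ...) on one line, values as JSON. jog_arm: Moves the arm, as the interface text tells. Its arguments: {"type":"object","properties":{"gripper":{"type":"array"},"translation":{"type":"array"},"spin":{"type":"array"},"grip_force":{"type":"number"}},"required":["gripper","translation","spin"]}

```bash
mkdir -p pics; cat > h.py <<'E'
import numpy as np, cv2
from plant import arm
def grab(n):
    s=arm.sense(); d=arm.read_camera(n)
    if 'cam_to_world' in d: T=np.array(d['cam_to_world'])
    else:
        W=np.eye(4); W[:3,:3]=s['tool_rot']; W[:3,3]=s['position']; T=W@np.array(d['T_tool_cam'])
    K=np.array(d['mtx']); z=d['z_map']
    v,u=np.mgrid[:420,:560]
    P=np.stack([(u-K[0,2])/K[0,0]*z,(v-K[1,2])/K[1,1]*z,z,np.ones_like(z)],-1)@T.T
    np.savez('last_%s.npz'%n,c=d['color'],P=P[...,:3],z=z,K=K,T=T)
    return d['color'],P[...,:3],z,K,T
def save(c,f,crop=None,s=1):
    if crop: c=c[crop[1]:crop[3],crop[0]:crop[2]]
    c=cv2.resize(c,None,fx=s,fy=s,interpolation=cv2.INTER_CUBIC)
    cv2.imwrite('pics/'+f,c[...,::-1])
E
python3 - <<'E'
from h import *
s=arm.sense(); print(s['time_s'],s['position'],s['finger_gap'],s['force'])
c,P,z,K,T=grab('top'); print(T,K)
c2,*_=grab('scene')
save(np.vstack([c,c2]),'a.png',s=0.714)
save(c,'top.png',s=1.4)
E
```

```text
0.0 [ 148.14901334 -555.10999165  227.12828136] 1.0007814532479307 [ 0.17760298 -0.3305473   0.15003631]
[[-2.85056981e-02 -9.96064538e-01  8.39217531e-02  4.96707314e+02]
 [-9.99593569e-01  2.83758275e-02 -2.74013523e-03  7.80910393e+01]
 [ 3.48002337e-04 -8.39657542e-02 -9.96468580e-01  1.08737173e+03]
 [ 0.00000000e+00  0.00000000e+00  0.00000000e+00  1.00000000e+00]] [[520.94515723   0.         279.9597116 ]
 [  0.         520.94515723 213.40660427]
 [  0.           0.           1.        ]]
```

View pics/top.png

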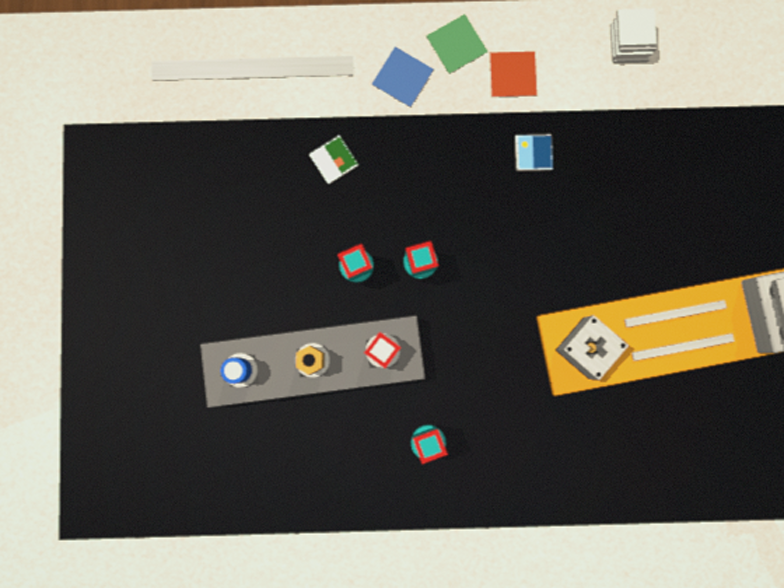

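View pics/a.png

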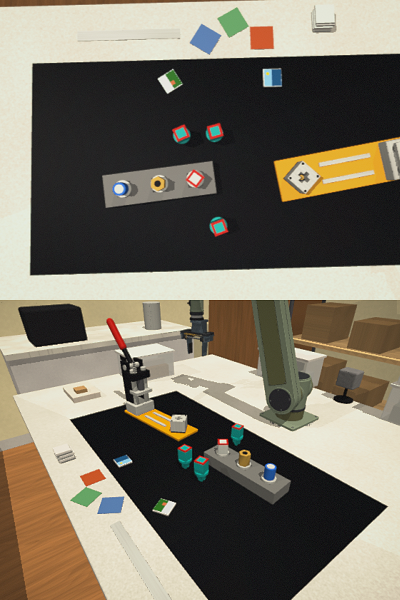

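The top view shows the red-topped die in the right well at about (272,250) in camera pixels, the socket at about (425,249), and three turquoise look-alikes nearby. The scene view agrees. Next I measure both from the depth image.

```bash
cat >> h.py <<'E'
def rect(P,z,uv,zlo,zhi,r):
    v,u=np.mgrid[:420,:560]
    m=(abs(u-uv[0])<r)&(abs(v-uv[1])<r)&(z>0)&(P[...,2]>zlo)&(P[...,2]<zhi)
    q=P[m]; (c,sz,a)=cv2.minAreaRect(q[:,:2].astype(np.float32))
    return np.round(c,1),np.round(sz,1),round(a,1),np.round(np.median(q[:,2]),1),len(q),np.round(q[:,:2].mean(0),1)
E
python3 - <<'E'
from h import *
d=np.load('last_top.npz');P,z,c=d['P'],d['z'],d['c']
print('die',P[250,272],rect(P,z,(272,250),90,104,22))
print('sock',rect(P,z,(425,248),62,74,34))
print('tray',rect(P,z,(224,258),40,50,90))
for n,uv in dict(hex=(221,257),rnd=(169,265),t1=(254,187),t2=(301,185),t3=(307,317)).items(): print(n,P[uv[1],uv[0]].round())
E
```

```text
die [510.93744545  92.45640736  96.10185747] (array([511.6,  92. ]), array([35.7, 35.6]), 51.5, np.float64(97.1), 361, array([511.6,  92. ]))
sock (array([ 507.2, -205.8]), array([65.1, 66. ]), 47.3, np.float64(68.2), 958, array([ 507. , -205.3]))
tray (array([511. , 182.6]), array([338.6, 291.8]), 89.0, np.float64(45.1), 5780, array([501.2, 186.8]))
hex [500. 189.  96.]
rnd [488. 288.  96.]
t1 [633. 124.  88.]
t2 [635.  33.  90.]
t3 [383.  30.  89.]
```

```bash
python3 - <<'E'
from h import *
s=arm.sense();R=np.array(s['tool_rot']);print(R.round(3), np.degrees(np.arctan2(R[1,1],R[0,1])))
c,P,z,K,T=grab('wrist'); print((np.linalg.inv(np.block([[R,np.array(s['position'])[:,None]],[np.zeros((1,3)),1]]))@T).round(2),K)
d=np.load('last_top.npz');P,z,c=d['P'],d['z'],d['c'].astype(int)
m=np.zeros(z.shape,bool);m[228:275,250:295]=True
m&=(c[...,0]>130)&(c[...,1]<90)
print(m.sum(),cv2.minAreaRect(P[m][:,:2].astype(np.float32)))
E
```

```text
[[ 0.966  0.258 -0.   ]
 [ 0.258 -0.966  0.002]
 [ 0.    -0.002 -1.   ]] -75.06126081948585
[[   0.     -0.97   -0.25   71.85]
 [   1.      0.      0.      0.9 ]
 [  -0.     -0.25    0.97 -156.43]
 [   0.      0.      0.      1.  ]] [[310.44078761   0.         277.31764738]
 [  0.         310.44078761 213.05264603]
 [  0.           0.           1.        ]]
140 ((511.96783447265625, 90.13890075683594), (35.59539031982422, 36.24272155761719), 51.61655807495117)
```

Emit:
jog_arm(gripper=[9.1,9.1,9.1,9.1,9.1,9.1,9.1,9.1,9.1,9.1], translation=[[3,5.4,0],[6,10.8,0],[9.1,16.2,0],[12.1,21.6,0],[15.2,27,0],[18.2,32.4,0],[21.2,37.7,0],[24.3,43.1,0],[27.3,48.5,0],[30.3,53.9,0]], spin=[0.06,0.12,0.18,0.24,0.3,0.36,0.42,0.48,0.56,0.64])

```text
time_s: 1.4
position: [451.9, -14.6, 228.0]
tool_rot: [[0.619, 0.786, 0.001], [0.786, -0.619, -0.0], [-0.0, 0.001, -1.0]]
force: [1.5, -0.9, 1.1]
finger_gap: 0.998
```

Emit:
jog_arm(gripper=[9.1,9.1,9.1,9.1,9.1], translation=[[3,5.4,0],[6.1,10.8,0],[6.1,10.8,0],[6.1,10.8,0],[6.1,10.8,0]], spin=[0,0,0,0,0])

```text
time_s: 2.02
position: [511.6, 90.2, 228.0]
tool_rot: [[0.622, 0.783, -0.0], [0.783, -0.622, -0.0], [-0.001, -0.0, -1.0]]
force: [-0.0, 0.3, -0.5]
finger_gap: 0.996
```

```bash
python3 - <<'E'
from h import *
s=arm.sense();R=np.array(s['tool_rot']);print(s['time_s'],s['position'],np.degrees(np.arctan2(R[1,1],R[0,1])),s['q'])
c,P,z,K,T=grab('wrist'); save(c,'w1.png')
m=(P[...,2]>88)&(P[...,2]<106)&(np.hypot(P[...,0]-511,P[...,1]-91)<40)&(z>0)
print(m.sum(),cv2.minAreaRect(P[m][:,:2].astype(np.float32)),np.median(P[m][:,2]))
E
```

```text
2.025 [511.55709401  90.18219243 227.98090655] -38.48061834012544 [ 8.74260841e+00  1.33220231e+01  9.67122774e+01 -2.27836859e-02
  6.99972978e+01  4.72310243e+01]
1428 ((511.5378723144531, 89.43247985839844), (36.69148635864258, 35.60356903076172), 51.98750305175781) 97.00604882490398
```

View pics/w1.png

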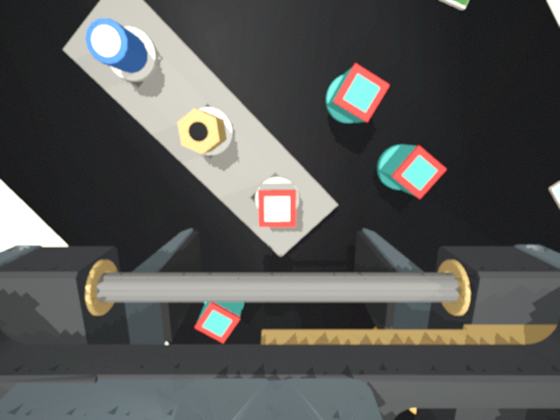

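The wrist view shows the die at (277,208), centred between the fingers and square to the image. Descend and grasp.

Emit:
jog_arm(gripper=[9.1,9.1,9.1,9.1,9.1,3,3,3,3,3], translation=[[0,0,-5],[0,0,-10],[0,0,-14],[0,0,-15.6],[0,0,-15.6],[0,0,-15.6],[0,0,-15.6],[0,0,-15.6],[0,0,-15.6],[0,0,-15.6]], spin=[0,0,0,0,0,0,0,0,0,0], grip_force=50)

```text
time_s: 3.32
position: [512.3, 91.5, 72.1]
tool_rot: [[0.621, 0.784, 0.0], [0.784, -0.621, -0.0], [0.0, 0.0, -1.0]]
force: [-0.2, 0.5, 0.4]
finger_gap: 0.481
```

Emit:
jog_arm(gripper=[3,3,3,3], translation=[[0,0,0],[0,0,0],[0,0,0],[0,0,0]], spin=[0,0,0,0])

```text
time_s: 3.82
position: [512.2, 91.5, 72.0]
tool_rot: [[0.621, 0.784, -0.0], [0.784, -0.621, 0.0], [0.0, -0.0, -1.0]]
force: [-0.4, 0.7, 1.1]
finger_gap: 0.39
```

Emit:
jog_arm(gripper=[3,3,3,3,3,3,3,3,3,3], translation=[[0,0,1],[0,0,4],[0,0,8],[0,0,12],[0,0,13],[0,-5,13],[-0.2,-10,13],[-0.3,-15,13],[-0.4,-20,13],[-0.5,-25,13]], spin=[0,0,0,0,0,0,0,0,0,0])

```text
time_s: 5.08
position: [506.2, -159.9, 200.4]
tool_rot: [[0.621, 0.784, -0.003], [0.784, -0.621, 0.001], [-0.001, -0.003, -1.0]]
force: [-0.3, 0.2, -3.5]
finger_gap: 0.39
```

Emit:
jog_arm(gripper=[3,3,3,3,3,3], translation=[[0,-2.5,0],[0,-4.2,0],[0,-4.7,0],[0,-4.7,0],[0,-4.7,0],[0,-4.7,0]], spin=[0,0,0,0,0,0])

```text
time_s: 5.82
position: [507.3, -204.8, 202.1]
tool_rot: [[0.62, 0.785, 0.0], [0.785, -0.62, 0.0], [0.0, 0.0, -1.0]]
force: [0.7, 0.6, -3.2]
finger_gap: 0.393
```

```bash
python3 - <<'E'
from h import *
s=arm.sense();R=np.array(s['tool_rot']);p=s['position'];print(s['time_s'],p,s['force'],s['finger_gap'],np.degrees(np.arctan2(R[1,1],R[0,1])))
c,P,z,K,T=grab('wrist'); save(c,'w2.png')
near=lambda r:(np.hypot(P[...,0]-p[0],P[...,1]-p[1])<r)&(z>0)
m=near(55)&(P[...,2]>62)&(P[...,2]<74); print('sock',m.sum(),cv2.minAreaRect(P[m][:,:2].astype(np.float32)))
m=near(28)&(P[...,2]>220)&(P[...,2]<236)
q=P[m];print('head',m.sum(),np.median(q[:,2]),cv2.minAreaRect(q[:,:2].astype(np.float32)))
save(grab('top')[0],'t2.png',(350,170,510,330),4)
E
```

```text
5.825 [ 507.34697944 -204.79435714  202.09788237] [ 0.70230198  0.5589935  -3.20338398] 0.39289328872489543 -38.32400934804599
sock 2378 ((511.12652587890625, -204.8704833984375), (54.443965911865234, 64.10284423828125), 47.204200744628906)
head 3981 226.9751148071826 ((506.14886474609375, -206.12953186035156), (38.10622787475586, 44.77271270751953), 50.72995376586914)
```

View pics/w2.png

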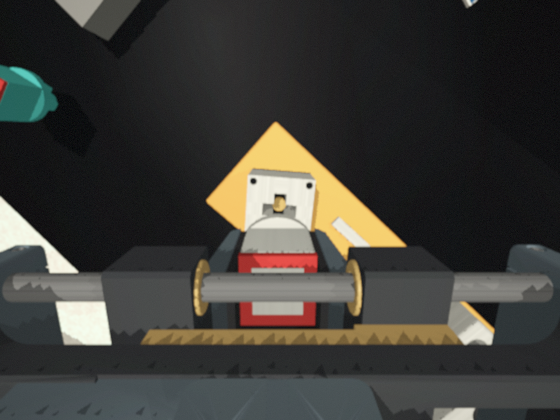

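The wrist view shows the die held, with the socket behind it: screw holes at (253,181) and (309,185), brass ejector at (279,203), partly hidden by the collar. I'll turn to the socket's angle and back off 40 mm so that one picture shows the whole socket and the die.

Emit:
jog_arm(gripper=[3,3,3,3,3], translation=[[-1.5,-1.5,0],[-2.7,-2.9,0],[-2.7,-2.9,0],[-2.7,-2.9,0],[-2.7,-2.9,0]], spin=[-0.04,-0.077,-0.077,-0.077,-0.077])

```text
time_s: 6.55
position: [480.4, -234.5, 202.0]
tool_rot: [[0.679, 0.734, 0.0], [0.734, -0.679, 0.0], [0.0, 0.0, -1.0]]
force: [-0.1, -0.4, -2.6]
finger_gap: 0.39
```

```bash
python3 - <<'E'
from h import *
s=arm.sense();R=np.array(s['tool_rot']);p=np.array(s['position']);print(s['time_s'],p,np.degrees(np.arctan2(R[1,1],R[0,1])))
c,P,z,K,T=grab('wrist'); save(c,'w3.png',(170,90,390,350),2.3)
near=lambda a,b,r:(np.hypot(P[...,0]-a,P[...,1]-b)<r)&(z>0)
L=(P-p)@R   # tool frame
def rep(n,m):
    q=L[m][:,:2].astype(np.float32); r=cv2.minAreaRect(q); print(n,m.sum(),np.round(r[0],2),np.round(r[1],1),r[2],np.median(P[m][:,2]))
    print('   pct x',np.percentile(q[:,0],[0.5,2,98,99.5]).round(1),'y',np.percentile(q[:,1],[.5,2,98,99.5]).round(1))
rep('sock',near(507,-206,52)&(abs(P[...,2]-68)<4))
rep('head',near(p[0],p[1],30)&(abs(P[...,2]-227)<2.5))
E
```

```text
6.55 [ 480.4495155  -234.47859685  202.00159661] -42.79557360398629
sock 4009 [37.12  2.25] [64.2 63.6] 89.9939193725586 67.8415481310418
   pct x [ 5.7  6.6 68.1 68.9] y [-29.5 -28.7  33.2  34. ]
head 3411 [-1.45  0.1 ] [38.2 49.1] 0.3586706221103668 226.8783507265224
   pct x [-19.7 -19.2  16.9  17.3] y [-22.6 -18.   19.1  22.6]
```

View pics/w3.png

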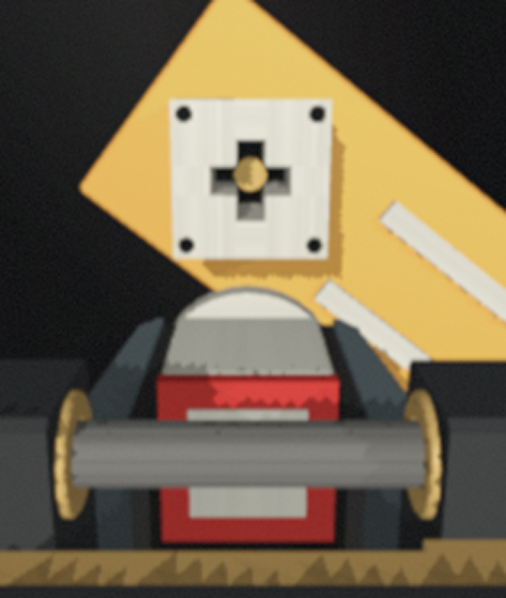

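The picture shows the socket square to the image, with the cross hole centred in crop at (250,176), and the die straight in the jaws. The wrist and top cameras agree to about 1 mm on the shift. Move over the socket and lower the nose in.

Emit:
jog_arm(gripper=[3,3,3,3,3,3,3,3,3], translation=[[1.5,1.5,0],[2.74,2.76,0],[2.74,2.76,0],[2.74,2.76,-3],[2.74,2.76,-5.5],[2.74,2.76,-6.6],[2.74,2.76,-7.2],[2.74,2.76,-7.7],[2.74,2.76,-7.7]], spin=[0,0,0,0,0,0,0,0,0])

```text
time_s: 7.72
position: [507.8, -207.1, 125.2]
tool_rot: [[0.679, 0.734, 0.0], [0.734, -0.679, -0.0], [0.0, 0.001, -1.0]]
force: [-1.4, -0.8, -2.8]
finger_gap: 0.39
```

Emit:
jog_arm(gripper=[3,3,3,3,3,3], translation=[[0,0,-0.2],[0,0,-0.4],[0,0,-0.6],[0,0,-0.8],[0,0,-0.8],[0,0,-0.8]], spin=[0,0,0,0,0,0])

```text
time_s: 8.48
position: [507.7, -207.0, 117.0]
tool_rot: [[0.679, 0.734, 0.0], [0.734, -0.679, -0.0], [0.0, 0.0, -1.0]]
force: [0.4, 0.6, -3.5]
finger_gap: 0.391
```

No resistance: the splines are entering. Continue to just above the ejector, then press.

Emit:
jog_arm(gripper=[3,3,3,3,3,3], translation=[[0,0,-0.3],[0,0,-0.6],[0,0,-0.9],[0,0,-1.2],[0,0,-1.2],[0,0,-1.2]], spin=[0,0,0,0,0,0])

```text
time_s: 9.22
position: [507.6, -206.9, 105.9]
tool_rot: [[0.679, 0.734, 0.0], [0.734, -0.679, -0.0], [0.0, 0.0, -1.0]]
force: [-2.1, 1.0, 6.0]
finger_gap: 0.395
```

Emit:
jog_arm(gripper=[3,3,3,3,3,3], translation=[[0,0,-0.3],[0,0,-0.6],[0,0,-0.8],[0,0,-1.0],[0,0,-1.0],[0,0,-1.0]], spin=[0,0,0,0,0,0])

```text
time_s: 9.98
position: [507.6, -206.9, 96.5]
tool_rot: [[0.679, 0.734, 0.001], [0.734, -0.679, -0.0], [0.0, 0.001, -1.0]]
force: [-3.0, 1.6, 9.8]
finger_gap: 0.394
```

Emit:
jog_arm(gripper=[3,3,3,3,3], translation=[[0,0,-0.1],[0,0,-0.2],[0,0,-0.3],[0,0,-0.3],[0,0,-0.3]], spin=[0,0,0,0,0])

```text
time_s: 10.6
position: [507.6, -206.9, 95.0]
tool_rot: [[0.679, 0.734, 0.001], [0.734, -0.679, -0.0], [0.0, 0.001, -1.0]]
force: [-6.0, 1.5, 16.8]
finger_gap: 0.394
```

```bash
python3 - <<'E'
from h import *
s=arm.sense();p=np.array(s['position']);R=np.array(s['tool_rot']);print(s['time_s'],p,s['force'],s['wrist_torque'],s['finger_gap'])
c,P,z,K,T=grab('wrist'); 
d=np.hypot(P[...,0]-p[0],P[...,1]-p[1]); L=(P-p)@R
m=(d<17)&(z>0)&(abs(P[...,2]-p[2]-25)<10); print('head top',np.median(P[m][:,2]))
c2,*_=grab('scene'); cc=cv2.resize(c2[80:240,190:350],(420,420)); save(np.hstack([c,cc]),'w4.png',s=0.8)
E
```

```text
10.6 [ 507.64604441 -206.9408667    94.97446583] [-6.04894922  1.52974929 16.82652524] [0.5444652  1.24473046 0.00407726] 0.3940844781418005
head top 119.95599445460338
```

View pics/w4.png

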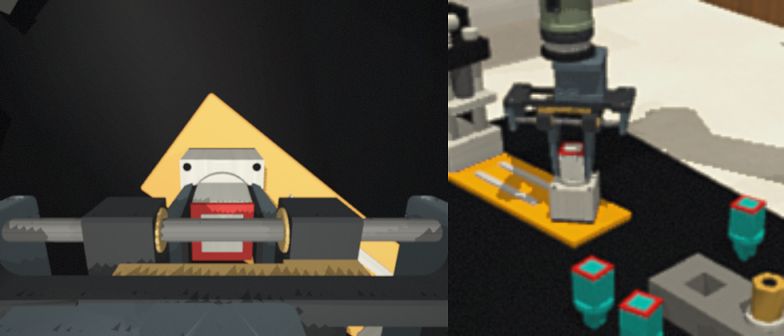

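Collar on the socket: head top at 120.0 mm (home is 120), and the arm stops 2 mm short of its command. One small extra push to confirm the stop.

Emit:
jog_arm(gripper=[3,3,3], translation=[[0,0,-0.15],[0,0,-0.15],[0,0,-0.15]], spin=[0,0,0])

```text
time_s: 11.08
position: [507.7, -206.9, 95.0]
tool_rot: [[0.679, 0.734, 0.002], [0.734, -0.679, -0.001], [0.001, 0.002, -1.0]]
force: [-7.4, 3.8, 27.5]
finger_gap: 0.394
```

Hard stop: force rose from 17 to 27 N with no movement. Handing in.

```bash
python3 -c "
from plant import arm
print(arm.job_done()); s=arm.sense(); print(s['time_s'],s['position'],s['force'],s['finger_gap'])"
```

```text
the job is handed in; nothing more can be done
None
the job is handed in; nothing more can be done
```

The square red-topped die is fully home in the press's socket. I handed the job in at about 11 s, with the gripper still holding it (50 N grip set) and pressing down.

- **What I did:** I lifted the die from its well, turned it 4.4° to match the socket, lowered the splines into the keyways without resistance, and pressed it down against the ejector.
- **Collar seated:** the top of the head measured 120.0 mm against 120 mm expected. A further 1.5 mm of commanded push raised the upward force from 17 to 27 N with no movement.
- **Alignment:** the tool was tilted by about 0.1°. The wrist and top cameras agreed to about 1 mm on the socket position.
- **Disagreements:** at the die, the two cameras differed by about 2.6 mm in absolute y. The relative positions agreed, so I used those. A sideways force of about 8 N remained at the end.
- **Not checked:** I did not re-measure the other dies and tiles. The planned path kept clear of them, and no unexpected force showed up. The hand-in gave no verdict.

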